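# Start the bobbin winder

## Robot

A 7-joint arm with a two-finger parallel gripper is mounted at the origin on the work surface. World frame = base frame: x ahead of the robot, y to its left, z up, the work surface at z = 0. Lengths are in m, angles in rad, forces in N, time in s.
With the tool pointing down it reaches from about 0.4 to 0.85 m from the base axis. Payload 10.4 kg.
Tool frame: the origin (TCP) lies between the finger pads; the fingertips stand 14 mm ahead of it and the grasp point (between the pads) lies 5 mm behind it; z points along the fingers, y is the line along which they close (so a half turn about z gives the same grasp; the last joint's range is limited). The gripper opens to 85 mm and grips with 20 to 120 N. Pads are 22 mm wide; open, the fingers measure 114 mm over their backs; the gripper's body (76 mm by 85 mm) begins 54 mm behind the grasp point. The pads swing forward as they close: fully open they stand 13 mm farther back than shut.
Start: joints at [-1.163, 0.332, -0.065, 1.46, 0.022, 1.35, -0.088], TCP at [0.261, 0.568, 0.245] pointing down, gripper open.
Joint ranges: [-2.6, 2.6], [-0.5, 2.12], [-1.47, 1.34], [0.16, 2.42], [-1.27, 4.41], [0.06, 2.06], [-2.6, 2.6]. Speed limits (rad/s): [2.22, 2.22, 2.79, 2.79, 3.14, 3.14, 3.14].

## Interface

Orientations are given as a unit quaternion [w, x, y, z].
In Python, from rig import r gives the robot as it stands.
- The arm moves only by the shell command python3 -m jog 'ROWS' [OPENING]. ROWS is JSON, one flat list of numbers, 4 for each row, row after row: the shift along the tool's x, y, z in cm, then the turn about the tool's z in degrees. A call has 1 to 20 rows; each row is the pose to reach, as a shift and turn from the pose commanded when the call began, along the tool's axes at that moment; what a row does not reach only later rows make up. A row lasts 1/8 s, in which the tool goes at most 62.5 mm and 10.7 degrees, less where a joint would pass 70% of its speed; a pose out of reach is approached as far as the arm can. A call with a gripper value outside its range is refused whole. OPENING is the opening in per cent of the stroke, from 0 (shut) to 100 (fully open), set as the call begins (- or left out, the last holds). The fingers move at their own pace and stop on an object; the grip force is fixed at half the most. Time passes only in rows, so rows that repeat a pose let the fingers close. It gives the time, the measured TCP pose, the force, the opening and the grip force at its end, in the units of the state.
- r.get_state(): the state, without advancing time (a new reading comes with each control period).
- r.camera(name): name is "scene" or "top"; returns the picture (384x512x3 uint8, red, green, blue); there is no depth.
- r.camera_info(name): a dict with "fx", "fy", "cx", "cy" (pixels), "extrinsics" (4x4, takes a point from camera to world coordinates). Camera axes: x right, y up, looking along -z (the intrinsics and any distortion apply to the point x, -y, -z); pixel columns grow to the right and rows downward; lengths in m; the calibration is good to about 2 mm. A picture is of the moment at which its call begins. camera_info takes no time and is no camera call.
- r.job_done(): hands the job in; it is judged then, once.
The state is a dict: "t": time; "q": joint angles; "joint_velocities": joint speeds; "effort": joint torques, N m; "tcp_pos": TCP position; "tcp_rot": TCP orientation; "ft_force": force on the tool from outside, world axes, zero at the start; "wrist_torque": the same for the moment, N m; "finger_gap": finger opening in m; "grasp_force": force on a finger pad.
Only numpy, scipy, OpenCV 4.12 (cv2) and the standard library are available. Lean on these libraries where they do the work, as an engineer would, in place of code of your own. Each camera call takes 0.05 s, during which the arm holds its last target. There are 200 camera calls.

## Task

Start the electric bobbin winder with closed fingers: press the white-barred end of its red rocker fully down, then push the orange latch post sideways until it is fully home against the bobbin, and only then press the green key on the control pad fully down and let it go. Do not press the red key, and do not lift or shift the control pad or disturb the spools, scissors and other things standing about.

Things in the scene. Friction and masses are not known exactly. Their poses are not given: they have to be found in the camera images.
- winder: turquoise bobbin winder, fixed; a flat box 150 (x) x 290 (y) x 60 mm high (deck). Origin: centre of its underside, on the table; z up. On the deck: rocker pivot at x -15, y +110, z 87 mm; latch arm in the middle; bobbin (28 mm across) on a spindle at x -4.5, y -66, top z 96 mm; fixed purple spool (32 mm across, top z 116 mm) at x 45, y -115; loose green spool near x 45, y 60.
- rocker (a joint): red rocker, 36 mm wide (winder y), two halves 38 mm long meeting in a shallow V at the pivot, in a black housing (top z 76 mm). 0 = off: the half towards the winder's +x, with the white bar, slopes up at 0.32 rad, the other lies level. 0.32 = on: the barred half lies level, top at z 87 mm. Stays where left; takes about 2.5 N at the half's end. On above 0.27.
- rocker_on (a point): point on the top face of the white-barred half of the rocker, 24 mm from the pivot line and midway across; moves with the rocker (about 95 mm above the table when off, 87 mm when on, then 24 mm to the winder's +x of the pivot).
- latch (a joint): steel arm swinging level about a vertical pivot on the deck; starts at 0 to 0.25 rad, stop at 0.80 with the post against the bobbin, home above 0.73. The post moves towards the winder's -y (anticlockwise from above). At value q the arm points from the pivot along (-cos(q-0.35), -sin(q-0.35)) in winder x, y. Stays where left; takes about 1.5 N at the post.
- latch_post (a point): centre of the top of the orange upright post at the end of the latch arm, 70 mm from the pivot; post 14 mm in diameter, its top 118 mm above the table; it stands free above the arm, whose top is 78 mm above the table.
- latch_pivot (a point): the latch arm's pivot axis, at the arm's underside, 72 mm above the table (winder x 50, y -15 mm).
- pad: loose grey control pad lying on the table in any direction, 85 (x) x 150 (y) x 38 mm high, about 0.65 to 1.05 kg. Origin: centre of its underside; z up. Green key at y +34 mm, red key at y -34 mm.
- start_key (a joint): travel of the green key: 0 = up, 0.006 m = fully down; springs back; about 1.2 N to start it, 4 N fully down. Counts as pressed above 0.0045 m.
- start_key_top (a point): centre of the top of the green round key, 32 mm in diameter, 50 mm above the table when up, 12 mm proud of the pad.
- stop_key (a joint): travel of the red key, built like the green one: 0 = up, 0.006 m = down. It must stay up.
- stop_key_top (a point): centre of the top of the red round key, 32 mm in diameter, 50 mm above the table, 68 mm from the green key.
- spool_green: loose thread spool, green with wooden ends, 32 mm diameter, 46 mm high, upright on the winder's deck. Origin: centre of its underside.
- spool_blue: loose thread spool, blue with wooden ends, 32 mm diameter, 46 mm high, upright on the table. Origin: centre of its underside.
- thimble: loose brass thimble, 20 mm across, 24 mm high. Origin: centre of its underside.
- scissors: loose black scissors lying flat, about 225 mm long, 100 mm over the bows, 12 mm high, blades (+x) in a brown leather-coloured sheath. Origin: on the underside, near the bolt.
- pin_jar: loose glass jar with yellow cap, 52 mm diameter, 55 mm high. Origin: centre of its underside.
- clamp: loose turquoise and steel hand stitcher (stapler-like), 110 x 26 x 32 mm. Origin: centre of its underside.

How it is judged:
By the outcome, as a careful person would: the job done as asked, in the order asked, and still so for the second after the job is handed in, with the robot touching nothing.
It also fails if it takes over 48 s, if anything falls off the work surface, if the arm or the gripper's body presses on something with over 40 N, if the wrist force passes 120 N, or if a joint passes its speed limit or range.

## Working session

There is one attempt and no reset: what is moved stays moved. The work goes in short steps, Python scripts to look and compute and a shell command to move; the robot and the scene stay as the last step left them, time stands still between calls to the robot, and variables do not carry over. Pictures are saved under pics/ and viewed, at most 10 in all, crops included, and the job is handed in when it is done.

```bash
mkdir -p pics; python3 - <<'E'
from rig import r
import cv2,numpy as np
for n in("scene","top"):
    im=r.camera(n); cv2.imwrite(f"pics/{n}0.png",cv2.cvtColor(im,cv2.COLOR_RGB2BGR)); 
    i=r.camera_info(n); print(n,{k:(np.round(v,4).tolist()) for k,v in i.items()})
s=r.get_state();print(s)
E
```

```text
scene {'fx': 369.8022, 'fy': 369.8022, 'cx': 251.3685, 'cy': 194.1339, 'extrinsics': [[0.3562, -0.74, 0.5706, 1.1528], [0.9343, 0.2738, -0.2281, -0.2185], [0.0126, 0.6144, 0.7889, 0.9214], [0.0, 0.0, 0.0, 1.0]]}
top {'fx': 359.9114, 'fy': 359.9114, 'cx': 259.1145, 'cy': 186.9412, 'extrinsics': [[-0.0014, 0.9795, -0.2014, 0.3502], [-1.0, -0.0004, 0.0051, 0.0123], [0.0049, 0.2014, 0.9795, 1.1804], [0.0, 0.0, 0.0, 1.0]]}
{'t': 0.1, 'q': array([-1.16262642,  0.33279304, -0.06470207,  1.46083597,  0.02159249,
        1.34990172, -0.08849152]), 'joint_velocities': array([ 1.05228083e-04, -1.35298801e-03,  3.23697698e-05, -4.37932423e-04,
       -1.18962919e-04,  4.35704346e-04, -2.06261845e-03]), 'effort': array([ 8.71947013e-04, -6.26743841e+01,  4.83924081e-02, -3.92430532e+01,
        1.61170255e-02,  6.78413780e-03,  1.24062433e-05]), 'tcp_pos': array([0.26085052, 0.56762207, 0.24461545]), 'tcp_rot': array([-1.09350325e-04,  2.13710007e-01,  9.76896948e-01, -6.11815627e-04]), 'ft_force': array([-0.19238819,  0.26468918, -0.04768365]), 'wrist_torque': array([ 0.00694865, -0.05179844, -0.08486655]), 'grasp_force': 0.0, 'finger_gap': 0.08552037853604799}
```

View pics/scene0.png

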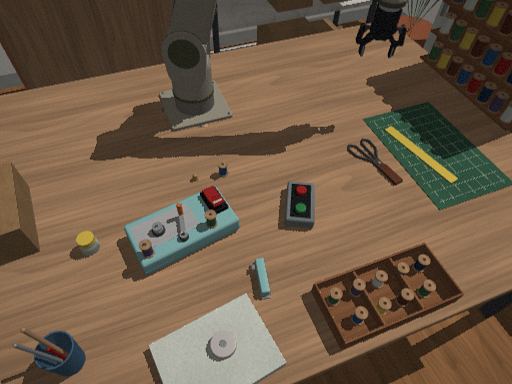

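View pics/top0.png

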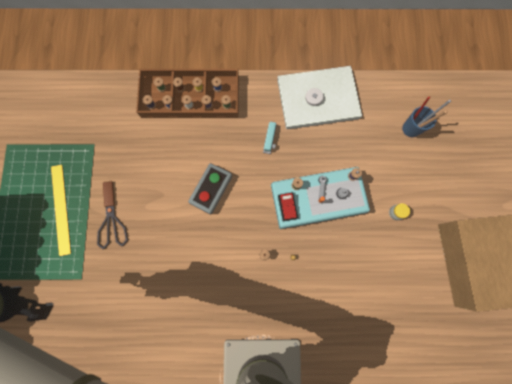

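The two views show the winder, top view at about (320,198), with the rocker at (288,207) and the post near (322,198). The pad is at (211,188), with the green key at (214,173) and the red key at (204,197). Next I'll measure these.

```bash
cat > h.py <<'E'
from rig import r
import cv2,numpy as np
def grab(n): 
    return r.camera(n),r.camera_info(n)
def ray(i,u,v):
    E=np.array(i["extrinsics"]);d=E[:3,:3]@np.array([(u-i["cx"])/i["fx"],-(v-i["cy"])/i["fy"],-1]);return E[:3,3],d
def plane(i,p,z):
    o,d=ray(i,*p);return o+d*(z-o[2])/d[2]
def proj(i,P):
    E=np.array(i["extrinsics"]);c=E[:3,:3].T@(np.array(P)-E[:3,3]);return i["cx"]+i["fx"]*c[0]/-c[2],i["cy"]-i["fy"]*c[1]/-c[2]
def tri(a,b):
    A=np.zeros((3,3));y=np.zeros(3)
    for o,d in(a,b):
        d=d/np.linalg.norm(d);M=np.eye(3)-np.outer(d,d);A+=M;y+=M@o
    return np.linalg.solve(A,y)
def blob(im,box,h0,h1,s=110,v=60):
    H=cv2.cvtColor(im,cv2.COLOR_RGB2HSV);m=cv2.inRange(H,(h0,s,v),(h1,255,255))
    if h0==0: m|=cv2.inRange(H,(174,s,v),(180,255,255))
    k=np.zeros_like(m);x0,y0,x1,y1=box;k[y0:y1,x0:x1]=m[y0:y1,x0:x1]
    n,l,st,c=cv2.connectedComponentsWithStats(k);j=1+np.argmax(st[1:,4]);return (l==j).astype(np.uint8),c[j],st[j,4]
E
python3 - <<'E'
from h import *
S,si=grab("scene");T,ti=grab("top")
for nm,bs,bt,h,z in [("green",(285,195,320,220),(195,160,232,190),(45,85),.05),("red",(285,180,320,198),(190,185,220,208),(0,6),.05),("rocker",(195,180,232,213),(272,188,302,224),(0,6),.085),("post",(172,200,188,215),(310,188,335,208),(7,20),.11)]:
    try:
        _,a,na=blob(S,bs,*h);_,b,nb=blob(T,bt,*h)
        print(nm,a.round(1),na,b.round(1),nb,"S",plane(si,a,z).round(4),"T",plane(ti,b,z).round(4),"tri",tri(ray(si,*a),ray(ti,*b)).round(4))
    except Exception as e: print(nm,e)
for n,im,i,b in(("S",S,si,(115,175,250,280)),("T",T,ti,(262,160,380,235))):
    m,c,a=blob(im,b,80,98,60,80)
    cnt=np.vstack(cv2.findContours(m,0,1)[0]);hu=cv2.convexHull(cnt)[:,0]
    if n=="T":
        w=np.array([plane(i,p,.06)[:2] for p in hu],np.float32);R=cv2.minAreaRect(w*1000);print(R,cv2.boxPoints(R).round(0).tolist())
c1=cv2.resize(S[165:285,110:330],None,fx=3.6,fy=3.6,interpolation=2)
c2=cv2.resize(T[155:235,185:385],None,fx=4,fy=4,interpolation=2)
c1=c1[:,:800]
if c1.shape[1]<800:c1=np.pad(c1,((0,0),(0,800-c1.shape[1]),(0,0)))
cv2.imwrite("pics/c1.png",cv2.cvtColor(np.vstack([c1[:280],c2])[:600],cv2.COLOR_RGB2BGR))
E
```

```text
green [300.5 207.1] 79 [214.1 177.4] 54 S [0.6169 0.1509 0.05  ] T [0.6139 0.1514 0.05  ] tri [0.6148 0.152  0.0467]
red [301.  189.6] 88 [204.  195.9] 107 S [0.5584 0.1803 0.05  ] T [0.5536 0.1822 0.05  ] tri [0.5546 0.183  0.0444]
rocker [212.7 195.7] 240 [288.  207.1] 293 S [ 0.5148 -0.0821  0.085 ] T [ 0.5122 -0.082   0.085 ] tri [ 0.5127 -0.082   0.0824]
post [179.2 208.6] 55 [321.6 199. ] 25 S [ 0.5446 -0.1835  0.11  ] T [ 0.5329 -0.1817  0.11  ] tri [ 0.5351 -0.1835  0.0976]
((534.3134765625, -214.26841735839844), (104.49900817871094, 230.3163604736328), 8.662914276123047) [[465.0, -108.0], [500.0, -336.0], [603.0, -320.0], [569.0, -93.0]]
```

View pics/c1.png

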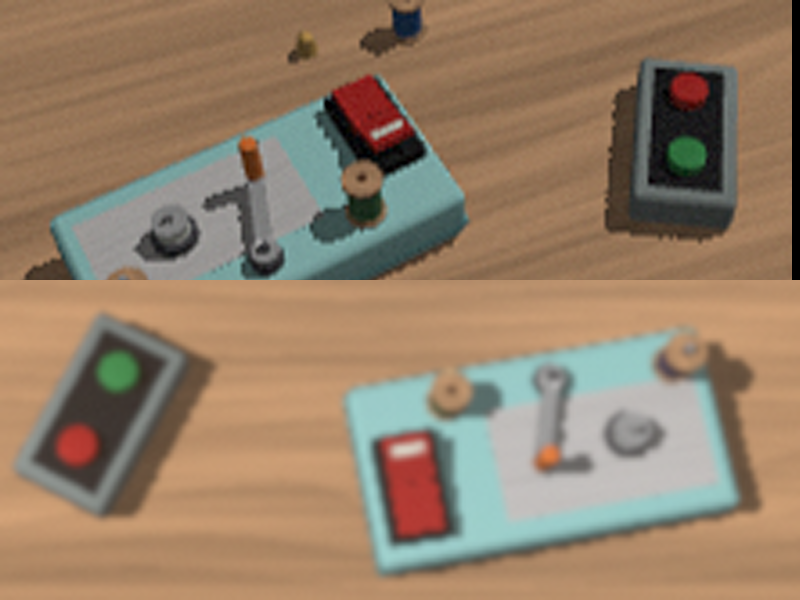

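The crop shows the white bar on the far (+x) end of the rocker at top-view (408,450), the post at (548,457), the pivot at (552,378), the bobbin at (632,433) and the purple spool at (687,352). I'll fit the winder pose from these.

```bash
python3 - <<'E'
from h import *
i=r.camera_info("top")
F=lambda u,v,z:plane(i,(185+(u+.5)/4-.5,155+(v-280+.5)/4-.5),z)[:2]
W=np.array([F(552,378,.082),F(632,432,.094),F(687,352,.116),F(414,488,.083)])
L=np.array([[50,-15],[-4.5,-66],[45,-115],[-15,110]])/1000
C=[(347,390,75,145),(688,330,75,-145),(738,503,-75,-145),(380,572,-75,145)]
W=np.vstack([W,[F(a,b,.058) for a,b,_,_ in C]]);L=np.vstack([L,np.array([[c,d] for *_,c,d in C])/1000])
z=lambda P:P[:,0]+1j*P[:,1]
a=z(W)-z(W).mean();b=z(L)-z(L).mean();th=np.angle((a*b.conj()).sum());t=z(W).mean()-np.exp(1j*th)*z(L).mean()
print("yaw",th,"t",t,"res mm",np.round((z(W)-t-np.exp(1j*th)*z(L))*1000,1))
w=lambda x,y:np.round([(q:=t+np.exp(1j*th)*complex(x,y)/1000).real,q.imag],4)
print("rocker_on",w(9,110),"end",w(17,110),"pivot",w(50,-15),"bobbin",w(-4.5,-66),"gspool nominal",w(45,60))
po=F(548,457,.118);v=(complex(*po)-t)*np.exp(-1j*th)*1000-complex(50,-15)
q=np.angle(-v)+.35;print("post",po,"rel",v,abs(v),"q",q)
for q in(q,.3,.5,.7,.8,.9):print(round(q,2),w(50-70*np.cos(q-.35),-15-70*np.sin(q-.35)))
g=F(451,390,.106);print("green spool",g, "key",F(118,371,.05),F(77,446,.05))
# tool axes
from scipy.spatial.transform import Rotation as R
s=r.get_state();Q=s["tcp_rot"];M=R.from_quat([*Q[1:],Q[0]]).as_matrix();print(M.round(3),s["tcp_pos"])
E
```

```text
yaw 0.18423740327164018 t (0.5492056726295398-0.18516900222172772j) res mm [-0.2-1.6j -1.3+0.8j -1.1+0.3j -0.4-2.8j  0.2-3.8j -3.5+6.j   3.5+1.9j
  2.7-0.8j]
rocker_on [ 0.5379 -0.0754] end [ 0.5458 -0.0739] pivot [ 0.6011 -0.1908] bobbin [ 0.5569 -0.2509] gspool nominal [ 0.5825 -0.1179]
post [ 0.53202203 -0.18038635] rel (-66.01666079588739+22.849702799457553j) 69.85920426588606 q 0.016785705111737825
0.02 [ 0.5319 -0.1804]
0.3 [ 0.5317 -0.2001]
0.5 [ 0.535  -0.2137]
0.7 [ 0.5409 -0.2264]
0.8 [ 0.5447 -0.2322]
0.9 [ 0.5491 -0.2377]
green spool [ 0.58605333 -0.11024009] key [0.6141116  0.15140583] [0.55277114 0.18260076]
[[-0.909  0.418 -0.   ]
 [ 0.418  0.909 -0.001]
 [-0.    -0.001 -1.   ]] [0.26093154 0.56771539 0.24485212]
```

```bash
python3 -m jog '[-3.7,-3.3,0,5, -7.5,-6.7,0,10, -11.2,-10,0,15, -15,-13.4,0,20, -18.7,-16.7,0,25, -22.4,-20,0,30, -26.1,-23.3,0,35, -29.9,-26.7,0,40, -33.6,-30,0,45, -37.4,-33.4,0,50, -41.1,-36.7,0,54.9, -44.8,-40,0,54.9, -48.6,-43.4,0,54.9, -52.3,-46.7,2,54.9, -52.3,-46.7,5,54.9, -52.3,-46.7,8,54.9, -52.3,-46.7,8,54.9, -52.3,-46.7,8,54.9]' 0
```

```text
t: 2.45
tcp_pos: [0.5417, -0.0748, 0.1665]
tcp_rot: [0.0, 0.64, 0.768, 0.0]
ft_force: [0.7, -0.6, 1.2]
finger_gap: -0.0001
grasp_force: 0.0
```

```bash
python3 -m jog '[0,0,2,0, 0,0,4,0, 0,0,4.5,0, 0,0,4.5,0]'; python3 - <<'E'
from h import *
S,si=grab("scene");T,ti=grab("top")
a=cv2.resize(S[140:270,120:260],(646,600),interpolation=2)
cv2.imwrite("pics/d1.png",cv2.cvtColor(a,cv2.COLOR_RGB2BGR))
E
```

```text
t: 2.95
tcp_pos: [0.5417, -0.0748, 0.1213]
tcp_rot: [0.0, 0.64, 0.768, 0.0]
ft_force: [-0.6, 0.5, 0.7]
finger_gap: 0.0001
grasp_force: 0.0
```

View pics/d1.png

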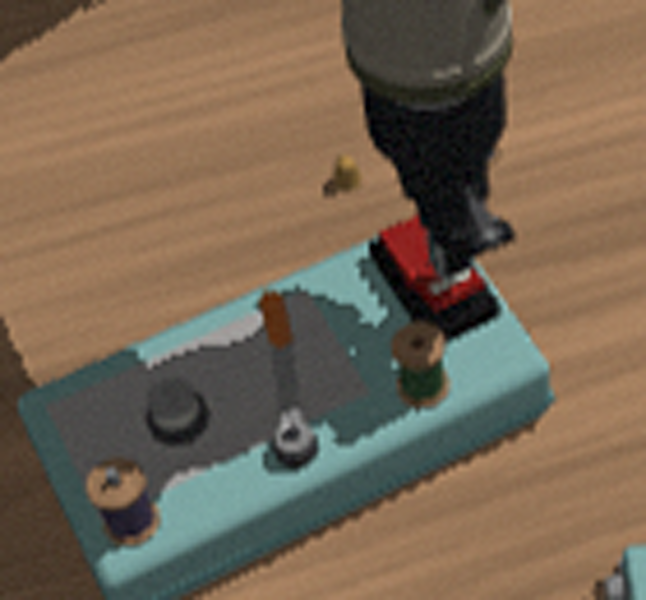

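The fingertips, at about (445,270), stand just above the barred half. I'll press now.

```bash
python3 -m jog '[0,0,0.6,0, 0,0,1.0,0, 0,0,1.4,0, 0,0,1.7,0, 0,0,1.9,0, 0,0,1.9,0]'
```

```text
t: 3.8
tcp_pos: [0.5411, -0.0749, 0.1012]
tcp_rot: [-0.0, 0.64, 0.768, -0.0]
ft_force: [2.3, 0.4, 2.1]
finger_gap: 0.0001
grasp_force: 1.1
```

```bash
python3 -m jog '[0,0,0.15,0, 0,0,0.3,0, 0,0,0.3,0]'
```

```text
t: 4.18
tcp_pos: [0.5414, -0.0749, 0.1008]
tcp_rot: [-0.0, 0.64, 0.768, 0.001]
ft_force: [-11.7, 2.0, 33.5]
finger_gap: -0.0001
grasp_force: 16.7
```

```bash
python3 -m jog '[0,0,-2.5,0, 0,0,-5.3,0, -4,-1.7,-5.3,0, -6.7,-2.8,-5.3,0, -6.7,-2.8,-5.3,0]'; python3 - <<'E'
from h import *
S,si=grab("scene");T,ti=grab("top")
a=cv2.resize(S[140:260,120:260],(700,600),interpolation=2)
cv2.imwrite("pics/d2.png",cv2.cvtColor(a,cv2.COLOR_RGB2BGR))
E
```

```text
t: 4.8
tcp_pos: [0.5241, -0.1484, 0.1509]
tcp_rot: [-0.001, 0.642, 0.767, -0.001]
ft_force: [0.3, 1.7, 0.1]
finger_gap: 0.0002
grasp_force: 0.0
```

View pics/d2.png

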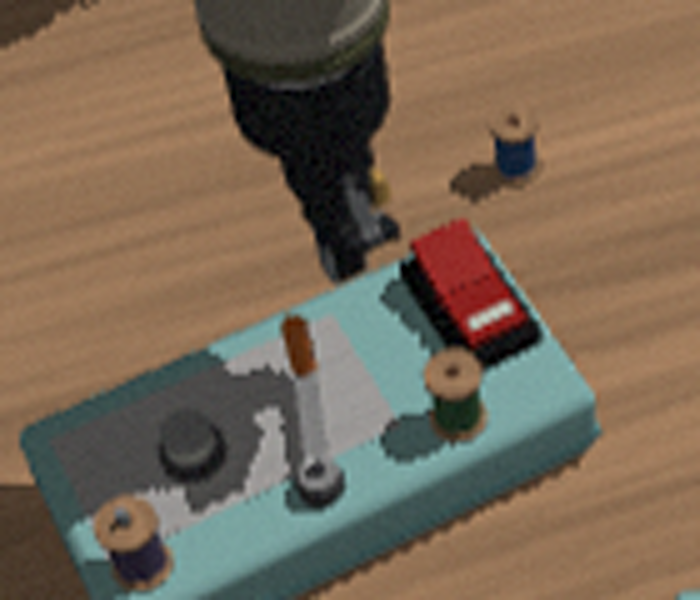

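The rocker is on: the barred half at (490,315) now lies level. I'll go down beside the post and push it.

```bash
python3 -m jog '[0,0,2.5,0, 0,0,4.6,0, 0,0,4.6,0]'; python3 -m jog '[-0.8,0,0,0, -1.4,0,0,0, -2,0,0,0, -2.6,0,0,0, -3.2,0,0,0, -3.8,0,0,0, -4.4,0,0,0, -5,0,0,0, -5.5,0,0,0, -5.9,0,0,0, -6.2,0,0,0, -6.2,0,0,0]'
```

```text
t: 5.28
tcp_pos: [0.5248, -0.1443, 0.1038]
tcp_rot: [-0.002, 0.639, 0.769, -0.001]
ft_force: [0.8, 0.4, 0.6]
finger_gap: 0.0001
grasp_force: 0.0
t: 6.78
tcp_pos: [0.5371, -0.2071, 0.1054]
tcp_rot: [0.0, 0.64, 0.768, -0.0]
ft_force: [0.6, -0.1, 0.4]
finger_gap: 0.0001
grasp_force: 0.0
```

```bash
python3 -m jog '[-0.3,0,0,0, -0.6,0,0,0, -0.9,0,0,0, -0.9,0,0,0]'; python3 - <<'E'
from h import *
S,si=grab("scene");T,ti=grab("top")
a=cv2.resize(S[140:260,120:260],(700,600),interpolation=2)
cv2.imwrite("pics/d3.png",cv2.cvtColor(a,cv2.COLOR_RGB2BGR))
E
```

```text
t: 7.28
tcp_pos: [0.5385, -0.2161, 0.1053]
tcp_rot: [0.0, 0.64, 0.768, -0.0]
ft_force: [-0.0, 0.5, 0.2]
finger_gap: -0.0001
grasp_force: 0.4
```

View pics/d3.png

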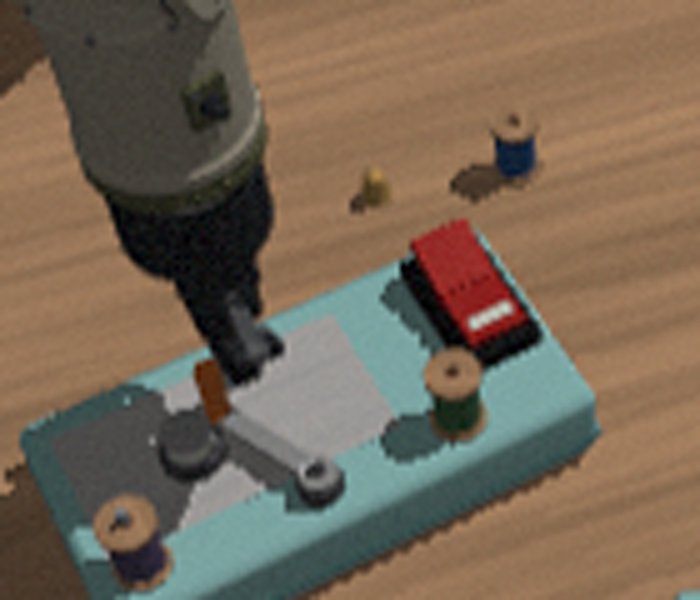

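The post at (212,390) has swung most of the way to the bobbin. I'll keep pushing until the force shows the stop.

```bash
python3 -m jog '[-0.2,0,0,0, -0.4,0,0,0, -0.4,0,0,0]';  python3 -m jog '[-0.2,0,0,0, -0.4,0,0,0, -0.4,0,0,0]'
```

```text
t: 7.75
tcp_pos: [0.5388, -0.2173, 0.105]
tcp_rot: [-0.002, 0.639, 0.769, 0.001]
ft_force: [-4.0, 10.4, 5.2]
finger_gap: -0.0001
grasp_force: 5.3
t: 8.12
tcp_pos: [0.539, -0.2177, 0.1048]
tcp_rot: [-0.005, 0.638, 0.77, 0.002]
ft_force: [-11.9, 22.4, 14.2]
finger_gap: 0.0001
grasp_force: 12.3
```

```bash
python3 -m jog '[1,0,0,0, 2,0,0,0, 2,0,-3,0, 2,0,-6,0, 6,0,-8,0, 12,0,-8,0, 18,0,-8,0, 18,0,-8,0, 18,0,-8,0]'; python3 - <<'E'
from h import *
from scipy.spatial.transform import Rotation as R
S,si=grab("scene");T,ti=grab("top")
s=r.get_state();Q=s["tcp_rot"];M=R.from_quat([*Q[1:],Q[0]]).as_matrix()
print(s["tcp_pos"]);print("to key cm",(M.T@(np.array([.614,.1513,.085])-s["tcp_pos"])*100).round(2),M.round(3))
_,b,n=blob(S,(140,190,200,235),7,20);p=plane(si,b,.105);t=.5492-.1852j
v=(complex(*p[:2])-t)*np.exp(-.1842j)*1000-complex(50,-15);print(b,n,"post",p,v,"q",np.angle(-v)+.35)
a=cv2.resize(S[140:260,120:330],(800,457),interpolation=2)
cv2.imwrite("pics/d4.png",cv2.cvtColor(a,cv2.COLOR_RGB2BGR))
E
```

```text
t: 9.25
tcp_pos: [0.5076, -0.047, 0.1854]
tcp_rot: [0.0, 0.64, 0.768, 0.0]
ft_force: [-0.3, -0.5, 0.3]
finger_gap: 0.0002
grasp_force: 0.0
[ 0.50758216 -0.04798612  0.18532738]
to key cm [17.72 14.03 10.02] [[-0.178  0.984  0.   ]
 [ 0.984  0.178 -0.001]
 [-0.001  0.    -1.   ]]
[161.72881356 217.74576271] 59 post [ 0.55397832 -0.23404458  0.105     ] (-54.248891724581874-33.89348095706099j) q 0.9084392198947133
```

View pics/d4.png

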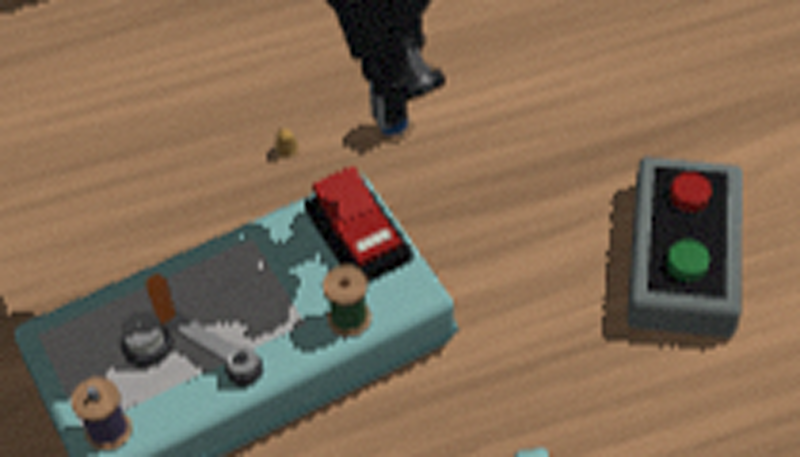

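The latch post at (160,300) rests against the bobbin and the rocker is still on. Next is the green key.

```bash
python3 -m jog '[4.4,3.5,0,0, 8.9,7,0,0, 13.3,10.5,0,0, 17.7,14,2,0, 17.7,14,5,0, 17.7,14,8,0, 17.7,14,9.5,0, 17.7,14,10,0, 17.7,14,10,0]'; python3 - <<'E'
from h import *
S,si=grab("scene")
print(r.get_state()["tcp_pos"])
a=cv2.resize(S[150:250,250:350],(600,600),interpolation=2)
cv2.imwrite("pics/d5.png",cv2.cvtColor(a,cv2.COLOR_RGB2BGR))
E
```

```text
t: 10.48
tcp_pos: [0.6137, 0.1526, 0.086]
tcp_rot: [0.0, 0.64, 0.768, 0.0]
ft_force: [-0.1, -0.3, 0.4]
finger_gap: -0.0
grasp_force: 0.0
[0.61390313 0.15279869 0.08637089]
```

View pics/d5.png

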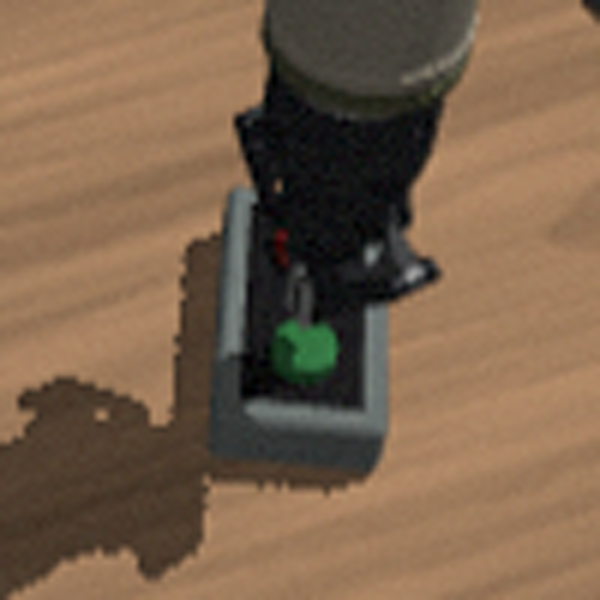

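```bash
python3 -m jog '[0,0,1,0, 0,0,1.8,0, 0,0,1.8,0]';python3 -m jog '[0,0,0.3,0, 0,0,0.5,0, 0,0,0.7,0, 0,0,0.9,0, 0,0,0.9,0]'
```

```text
t: 10.9
tcp_pos: [0.6126, 0.1529, 0.0664]
tcp_rot: [-0.0, 0.64, 0.768, -0.001]
ft_force: [-0.4, 0.2, -0.5]
finger_gap: -0.0002
grasp_force: 0.0
t: 11.52
tcp_pos: [0.6134, 0.153, 0.0585]
tcp_rot: [0.0, 0.64, 0.768, 0.0]
ft_force: [-0.2, 1.3, 4.1]
finger_gap: 0.0001
grasp_force: 1.9
```

Already about 5.5 mm down at 4 N. I'll push a little further to the stop, then release straight up.

```bash
python3 -m jog '[0,0,0.15,0, 0,0,0.15,0]';python3 -m jog '[0,0,-0.7,0, 0,0,-1.5,0, 0,0,-5,0, 0,0,-10,0, 0,0,-14,0, -5,-8,-14,0, -5,-13,-14,0, -5,-13,-14,0, -5,-13,-14,0]'; python3 - <<'E'
from h import *
S,si=grab("scene");T,ti=grab("top")
a=cv2.resize(S[140:260,120:330],(800,457),interpolation=2)
cv2.imwrite("pics/d6.png",cv2.cvtColor(a,cv2.COLOR_RGB2BGR))
for nm,bs,h in [("green",(285,195,320,220),(45,85)),("red",(285,180,320,198),(0,6))]:print(nm,blob(S,bs,*h)[1:])
E
```

```text
t: 11.78
tcp_pos: [0.6135, 0.153, 0.058]
tcp_rot: [-0.0, 0.64, 0.768, 0.0]
ft_force: [-4.6, -0.8, 12.4]
finger_gap: -0.0002
grasp_force: 6.6
t: 12.9
tcp_pos: [0.4936, 0.08, 0.1972]
tcp_rot: [-0.0, 0.64, 0.768, 0.001]
ft_force: [1.1, -0.1, -0.4]
finger_gap: 0.0001
grasp_force: 0.0
green (array([300.5443038 , 207.05063291]), np.int32(79))
red (array([301.06818182, 189.54545455]), np.int32(88))
```

View pics/d6.png

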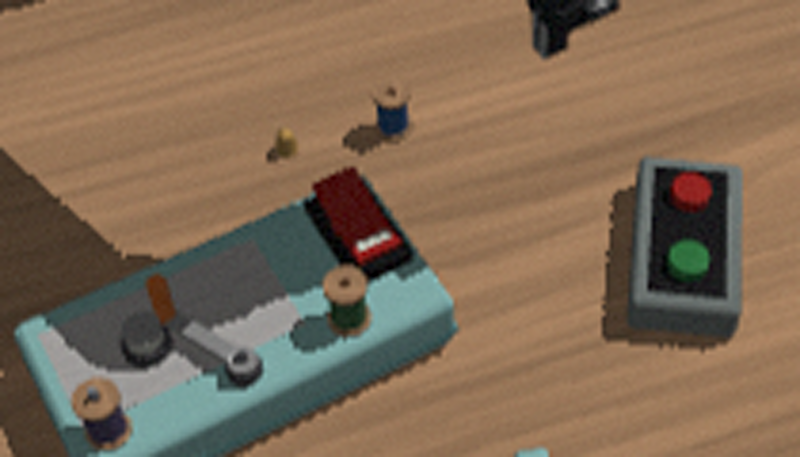

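The rocker is on, the post at (160,300) is home, both keys are up, and the pad and spools have not moved.

```bash
python3 -c "
from rig import r
print(r.job_done())"
```

```text
the job is handed in; nothing more can be done
None
```

I pressed the rocker fully on, pushed the latch post home against the bobbin, then pressed the green key to its stop and let it go; the job is handed in, and the final picture showed the red key up and the pad and nearby spools unmoved.

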